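# Make up two pull-off test trays

### The arm

A 6-joint arm with a two-finger parallel gripper is mounted at the origin on the work surface. World frame = base frame: x ahead of the robot, y to its left, z up, the work surface at z = 0. Lengths are in m, angles in rad, forces in N, time in s.
With the tool pointing down it reaches from about 0.375 to 0.925 m from the base axis. Payload 5.7 kg.
Tool frame: the origin (TCP) lies on the centre line of the jaws, within the pads' length; the fingertips stand 8 mm ahead of it and the grasp point (between the pads) lies 11 mm behind it; z points along the fingers, y is the line along which they close (so a half turn about z gives the same grasp; the last joint's range is limited). The gripper opens to 85 mm and grips with 20 to 120 N. Pads are 22 mm wide; open, the fingers measure 114 mm over their backs; the gripper's body (76 mm by 85 mm) begins 54 mm behind the grasp point. The pads swing forward as they close: fully open they stand 13 mm farther back than shut.
Start: joints at [-1.447, 0.359, 1.51, -0, 1.272, -0.115], TCP at [0.142, -0.583, 0.239] pointing down, gripper open.
Joint ranges: [-2.97, 2.97], [-1.01, 2.36], [0.21, 2.38], [-0.96, 4.11], [0.2, 2.71], [-2.98, 2.98]. Speed limits (rad/s): [2.39, 2.39, 3.14, 3.14, 3.14, 3.14].

### API

Orientations are given as a unit quaternion [x, y, z, w].
In Python, from workcell import bot gives the robot as it stands.
- The arm moves only by the shell command python3 -m crank 'ROWS' [OPENING]. ROWS is JSON, a list of rows, each an object with "dp": the shift along the world's x, y, z as a fraction of full scale, a list of three; "angular": the turn, a rotation vector about the world's x, y, z as a fraction of full scale, a list of three. A call has exactly 8 rows; each row shifts and turns the commanded pose from where the row before left it; what a row does not reach is not made up. Full scale, the value 1, is 30 mm for a shift and 8 degrees for a turn. A row lasts 1/8 s, in which the tool goes at most 62.5 mm and 10.7 degrees, less where a joint would pass 70% of its speed; a pose out of reach is approached as far as the arm can. A call with a number of a shift or a turn outside -1 to 1 is refused whole. A call with a gripper value outside its range is refused whole. OPENING is the opening, from 0 (shut) to 1 (fully open), set as the call begins (- or left out, the last holds). The fingers move at their own pace and stop on an object; the grip force is fixed at half the most. Time passes only in rows, so rows that do not move let the fingers close, or fill a call up. It gives the time, the measured TCP pose, the force, the opening and the grip force at its end, in the units of the state.
- bot.state(): the state, without advancing time (a new reading comes with each control period).
- bot.get_image(name): name is "scene" or "side" or "wrist"; returns (picture, depth): 420x560x3 uint8, red, green, blue; 420x560 float32, m along the optical axis (not along the pixel's ray), 0 where there is no reading.
- bot.camera_params(name): a dict with "fx", "fy", "cx", "cy" (pixels), "k1" (the pictures are not rectified: a ray, as slopes to the right and down, at radius r is drawn at 1 + k1 r^2 times it, then the intrinsics apply), "extrinsics" (4x4, takes a point from camera to world coordinates). Camera axes: x right, y down, z forward; pixel columns grow to the right and rows downward; lengths in m; the calibration is good to about 2 mm. A picture is of the moment at which its call begins: read the wrist's pose just before it. camera_params takes no time and is no camera call; for the wrist camera it gives the pose at the moment of the call.
- bot.finish_job(): hands the job in; it is judged then, once.
The state is a dict: "time": time; "qpos": joint angles; "joint_velocities": joint speeds; "tau": joint torques, N m; "tool_pos": TCP position; "orientation": TCP orientation; "force": force on the tool from outside, world axes, zero at the start; "torque": the same for the moment, N m; "finger_gap": opening from 0.0 (shut) to 1.0 (fully open); "grasp_force": force on a finger pad.
Only numpy, scipy, OpenCV 4.12 (cv2) and the standard library are available. Lean on these libraries where they do the work, as an engineer would, in place of code of your own. Each camera call takes 0.05 s, during which the arm holds its last target. There are 200 camera calls.

### The job

Make up the two pull-off test trays from the parts laid out on the bench: the tray with the concrete slab gets the draw bolt, the round disc and the core bit, and the tray with the painted steel panel gets the small dolly and the bearing ring. Put each part on its own printed outline - the bolt laid along its outline, the disc and ring flat, the dolly on its foot and the core bit standing on its crown - and let go. The square pull plate is for another job; leave it where it lies.

Things in the scene. Friction and masses are not known exactly. Their poses are not given: they have to be found in the camera images.
- tray_concrete: Fixed tray (all in mm): 250 (x) x 260, rim 18 high, lined with dark rubber 6 above the bench. Origin: centre of underside; x to the back, y left seen from the robot. Back half: ribbed concrete slab, 48 high, x +12 to +112. White outlines in front, at x -65: y +80 draw bolt (lies along x, either way round); y 0 round disc (circle with dot); y -80 core bit (broken circle).
- tray_panel: Second fixed tray (all in mm), same size, rim, rubber lining (6 above the bench), origin and axes. Back half: flat grey-painted steel panel 100 x 150 on wooden battens, top 23 high, x +12 to +112. White outlines in front, at x -65: y +55 dolly (small circle); y -55 bearing ring (double circle).
- disc: Round steel test disc, diameter 50 mm, 25 mm high, lying flat, small dark threaded hole (10 mm) in the middle of its top. Loose, about 0.36 kg. Origin at the centre of its underside, z up.
- draw_bolt: Steel draw bolt lying down, 99 mm long: 10 mm shaft along its x, 18 mm ball head at the +x end, dark hexagon nut (17 across flats, 10 long) centred at x -28.5, whose flats keep it from rolling. Origin on the shaft's axis at mid-length, 8.7 mm above what it lies on; bare shaft to grip from x -23 to +31. Loose, 0.09 kg.
- core_bit: Steel core bit standing on its crown, shank up: barrel of 57 mm diameter and 60 mm height with a segmented crown at the bottom, a 24 mm collar up to 64 mm, and above it a round shank of 15 mm diameter from 64 to 104 mm, to be gripped. Loose, about 0.34 kg. Origin at the centre of the crown's underside, z up.
- dolly: Small aluminium dolly (pull stub) standing on its foot: foot 20 mm diameter and 9 mm high, waist of 10 mm, head of 16 mm diameter at the top, 29 mm high in all. Loose, about 0.045 kg. Origin at the centre of its underside, z up.
- bearing_ring: Flat steel bearing ring lying on the bench, outer diameter 50 mm, bore 30 mm, 15 mm high. Loose, about 0.14 kg. Origin at the centre of its underside, z up.
- square_plate: Square steel pull plate 50 x 50 mm, 20 mm high, with a small dark threaded hole in the middle of its top. It lies among the parts but belongs to neither tray: leave it alone. Loose. Origin at the centre of its underside, z up.

How it is judged:
By the outcome, as a careful person would: the job done as asked, in the order asked, and still so for the second after the job is handed in, with the robot touching nothing.
It also fails if it takes over 115 s, if anything falls off the work surface, if the arm or the gripper's body presses on something with over 40 N, if the wrist force passes 120 N, or if a joint passes its speed limit or range.

## Working session

There is one attempt and no reset: what is moved stays moved. The work goes in short steps, Python scripts to look and compute and a shell command to move; the robot and the scene stay as the last step left them, time stands still between calls to the robot, and variables do not carry over. Pictures are saved under pics/ and viewed, at most 14 in all, crops included, and the job is handed in when it is done.

```bash
ls; mkdir -p pics; python3 - <<'E'
from workcell import bot
import cv2,numpy as np
print(bot.state())
for n in ("scene","side","wrist"):
    p=bot.camera_params(n); print(n,{k:(np.round(v,3).tolist()) for k,v in p.items()})
    im,d=bot.get_image(n); cv2.imwrite(f"pics/{n}0.png",im[:,:,::-1]); np.save(f"pics/{n}0.npy",d)
E
```

```text
pics
{'time': 0.0, 'qpos': array([-1.44711151e+00,  3.59494189e-01,  1.51150074e+00,  1.75419587e-05,
        1.27248590e+00, -1.15106695e-01]), 'joint_velocities': array([-0.00225934, -0.00101547,  0.00047212, -0.00126633, -0.00012934,
       -0.00096476]), 'tau': array([ 1.16004689e-03, -5.27614760e+01, -2.78619772e+01, -4.87695033e-04,
        1.29109030e-02,  1.87746463e-05]), 'tool_pos': array([ 0.141825  , -0.58227789,  0.23843402]), 'orientation': array([ 9.92880656e-01,  1.19109666e-01,  4.33186242e-06, -9.44112709e-04]), 'force': array([ 0.35687766, -0.38523491,  0.13674417]), 'torque': array([ 0.04410268, -0.00303506, -0.03056855]), 'grasp_force': 0.0, 'finger_gap': 0.9987785116665912}
scene {'fx': 532.505, 'fy': 532.505, 'cx': 285.323, 'cy': 211.952, 'k1': -0.117, 'extrinsics': [[0.757, 0.413, -0.506, 1.21], [0.653, -0.498, 0.57, -0.729], [-0.017, -0.762, -0.647, 0.863], [0.0, 0.0, 0.0, 1.0]]}
side {'fx': 451.342, 'fy': 451.342, 'cx': 277.916, 'cy': 207.396, 'k1': 0.012, 'extrinsics': [[0.961, -0.212, 0.177, 0.412], [-0.276, -0.737, 0.617, -0.62], [-0.0, -0.642, -0.767, 0.843], [0.0, 0.0, 0.0, 1.0]]}
wrist {'fx': 348.752, 'fy': 348.752, 'cx': 280.936, 'cy': 208.378, 'k1': -0.025, 'extrinsics': [[0.236, -0.931, -0.279, 0.213], [-0.972, -0.227, -0.066, -0.565], [-0.002, 0.287, -0.958, 0.373], [0.0, 0.0, 0.0, 1.0]]}
```

View pics/scene0.png

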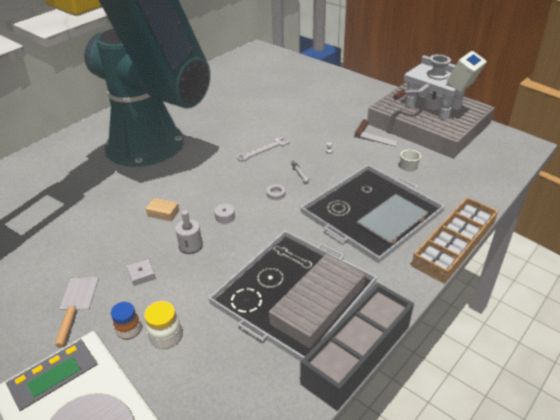

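View pics/side0.png

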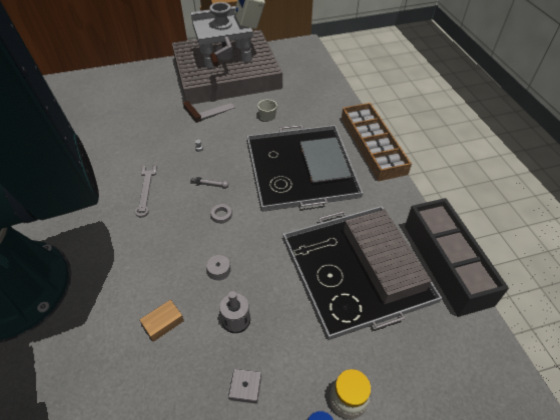

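The scene view shows the dolly (329,147), bolt (300,171), ring (276,191), disc (225,213), core bit (188,232) and plate (140,271). The same parts in the side view are at (199,145), (210,183), (221,213), (218,266), (235,311) and (245,385). Both trays and all their outlines are visible.

```bash
cat > h.py <<'E'
import numpy as np, cv2
from workcell import bot
def ray(P,uv):
    K=np.array([[P['fx'],0,P['cx']],[0,P['fy'],P['cy']],[0,0,1]])
    n=cv2.undistortPoints(np.array(uv,float).reshape(-1,1,2),K,np.array([P['k1'],0,0,0.]))[:,0]
    E=np.array(P['extrinsics']); d=np.c_[n,np.ones(len(n))]@E[:3,:3].T
    return E[:3,3],d
def onplane(P,uv,z):
    o,d=ray(P,uv); return o+d*((z-o[2])/d[:,2])[:,None]
def tri(P1,a,P2,b):
    o1,d1=ray(P1,a);o2,d2=ray(P2,b);out=[]
    for u,v in zip(d1,d2):
        s=np.linalg.lstsq(np.c_[u,-v],o2-o1,rcond=None)[0]
        p,q=o1+u*s[0],o2+v*s[1]; out.append(np.r_[(p+q)/2,np.linalg.norm(p-q)])
    return np.array(out)
def project(P,X):
    E=np.array(P['extrinsics']); c=(np.atleast_2d(X)-E[:3,3])@E[:3,:3]; n=c[:,:2]/c[:,2:]
    n=n*(1+P['k1']*(n**2).sum(1))[:,None]
    return n*[P['fx'],P['fy']]+[P['cx'],P['cy']]
def save(name,f):
    P=bot.camera_params(name); im,d=bot.get_image(name); cv2.imwrite(f"pics/{f}.png",im[:,:,::-1]); np.savez(f"pics/{f}.npz",im=im,d=d,**P); return P,im,d
E
python3 - <<'E'
from h import *
S,D=bot.camera_params('scene'),bot.camera_params('side')
names="dolly boltmid ring disc corebit plate bolt_c circ_dot dashed small_c double".split()
a=[(329,145),(300,171),(276,190),(225,209),(186,213),(140,268),(293,257),(270,278),(246,300),(367,189),(339,208)]
b=[(199,142),(210,183),(221,211),(218,261),(233,298),(245,383),(317,246),(330,276),(346,308),(273,155),(281,184)]
for n,r in zip(names,tri(S,a,D,b)): print(n,np.round(r*1000))
E
```

```text
dolly [460. 309.  30.   2.]
boltmid [462. 174.  12.   3.]
ring [470.  70.  16.   2.]
disc [435. -78.  30.   5.]
corebit [ 445. -205.  100.    7.]
plate [ 432. -338.   25.    1.]
bolt_c [657. -84.  10.   1.]
circ_dot [ 659. -164.    8.    1.]
dashed [ 663. -244.   10.    0.]
small_c [643. 232.   7.   1.]
double [633. 122.   8.   1.]
```

```bash
python3 -m crank '[{"dp":[1,1,0],"angular":[0,0,-0.2]},{"dp":[1,1,0],"angular":[0,0,-0.2]},{"dp":[1,1,0],"angular":[0,0,-0.2]},{"dp":[1,1,0],"angular":[0,0,-0.2]},{"dp":[1,1,0],"angular":[0,0,-0.2]},{"dp":[1,1,0],"angular":[0,0,-0.2]},{"dp":[1,1,0],"angular":[0,0,-0.2]},{"dp":[1,1,0],"angular":[0,0,-0.31]}]' && python3 -m crank '[{"dp":[0.5,1,0],"angular":[0,0,0]},{"dp":[0.5,1,0],"angular":[0,0,0]},{"dp":[0.5,1,0],"angular":[0,0,0]},{"dp":[0.5,1,0],"angular":[0,0,0]},{"dp":[0.5,1,0],"angular":[0,0,0]},{"dp":[0.5,1,0],"angular":[0,0,0]},{"dp":[0,0,0],"angular":[0,0,0]},{"dp":[0,0,0],"angular":[0,0,0]}]'; python3 - <<'E'
from h import *
save('wrist','w1')
E
```

```text
time: 1.15
tool_pos: [0.3827, -0.3418, 0.2391]
orientation: [1.0, -0.001, -0.0, -0.0]
force: [0.1, 0.0, 0.0]
finger_gap: 1.0
grasp_force: 0.0
time: 2.15
tool_pos: [0.4717, -0.1632, 0.2391]
orientation: [1.0, 0.0, -0.0, 0.0]
force: [-0.4, 0.9, 0.5]
finger_gap: 1.001
grasp_force: 0.0
```

```bash
python3 -m crank '[{"dp":[0.3,1,0],"angular":[0,0,0]},{"dp":[0.3,1,0],"angular":[0,0,0]},{"dp":[0.3,1,0],"angular":[0,0,0]},{"dp":[0.3,1,0],"angular":[0,0,0]},{"dp":[0.3,1,0],"angular":[0,0,0]},{"dp":[0,1,0],"angular":[0,0,0]},{"dp":[0,0,0],"angular":[0,0,0]},{"dp":[0,0,0],"angular":[0,0,0]}]'; python3 - <<'E'
from h import *
save('wrist','w2')
a=cv2.imread('pics/w1.png');b=cv2.imread('pics/w2.png')
cv2.imwrite('pics/w12.png',cv2.resize(np.vstack([a,b]),(400,600),interpolation=cv2.INTER_AREA))
E
```

```text
time: 3.2
tool_pos: [0.5169, 0.0159, 0.2392]
orientation: [1.0, -0.0, -0.0, 0.0]
force: [0.1, -0.3, 0.0]
finger_gap: 0.998
grasp_force: 0.0
```

View pics/w2.png

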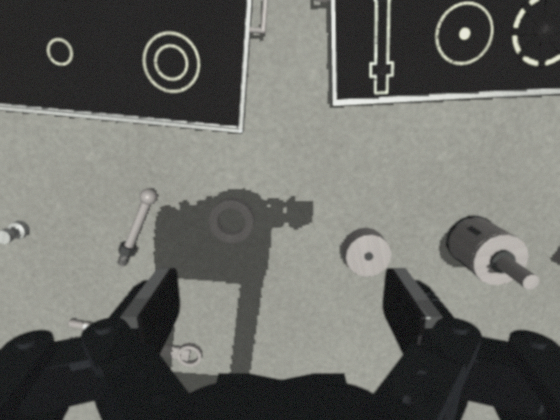

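The wrist view shows the bolt with its ball end at (149,196) and nut at (124,250), the ring (231,221), disc (368,253), core-bit shank tip (530,283) and dolly (12,232). The tray outlines are along the top edge. I'll zoom in on the bolt in both wrist views.

```bash
python3 - <<'E'
from h import *
W=[np.load(f'pics/w{i}.npz') for i in (1,2)]
c=[project(w,[[0.462,0.174,0.009]])[0] for w in W]; print(c)
for w,cc in zip(W,c):
    x,y=cc.astype(int); x0=max(x-50,0);y0=max(y-50,0)
    im=w['im'][y0:y0+100,x0:x0+100]; print(x0,y0)
    cv2.imwrite(f'pics/c{w is W[1]}.png',cv2.resize(im,(400,400),interpolation=cv2.INTER_CUBIC)[:,:,::-1])
cv2.imwrite('pics/bolt12.png',np.hstack([cv2.imread('pics/cFalse.png'),cv2.imread('pics/cTrue.png')]))
E
```

```text
[array([-27.54528191, 184.62288298]), array([138.86639556, 224.33615896])]
0 134
88 174
```

View pics/bolt12.png

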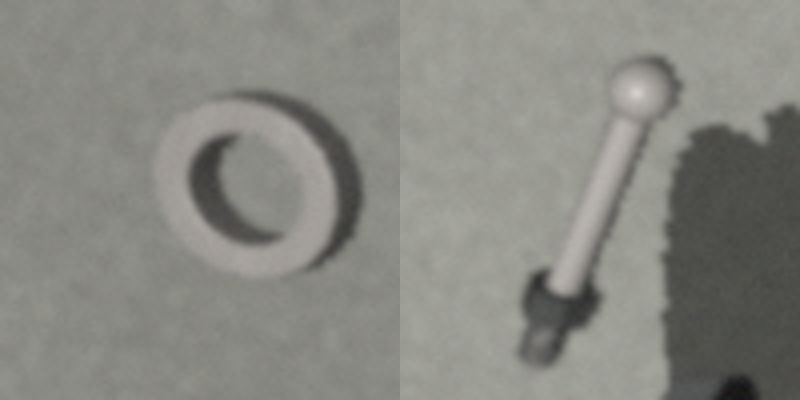

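The left crop shows only the ring, because the bolt is out of frame in that view. The right crop shows the bolt: ball centre at (148.8,196), nut (128.7,249), tail end (123,260).

```bash
python3 - <<'E'
from h import *
W=np.load('pics/w2.npz')
p=onplane(W,[(148.8,196),(128.7,249),(123,260.2)],0.0087); print(np.round(p*1000,1))
a=p[0]-p[2]; u=a/np.linalg.norm(a); print(np.linalg.norm(a),np.linalg.norm(p[0]-p[1]),np.degrees(np.arctan2(u[1],u[0])))
print('mid',p[0]-u*.0405,'grip +4mm', p[0]-u*.0365)
S,D=bot.camera_params('scene'),bot.camera_params('side')
for n,P in(('scene',S),('side',D)): print(n,project(P,p).round(1), np.median(W['d'][194:199,147:151]))
E_=np.array(W['extrinsics']); o,d=ray(W,[(148.8,196),(139,222)]); 
for k,(u_,v) in enumerate([(149,196),(139,222)]): print('depth pt',(o+d[k]*W['d'][v,u_]).round(4))
print(bot.state()['tool_pos'])
E
```

```text
[[494.5 159.4   8.7]
 [432.1 189.4   8.7]
 [418.2 197.8   8.7]]
0.0854281305271215 0.06916030105111251 -26.714520531754538
mid [0.45829541 0.17761162 0.0087    ] grip +4mm [0.46186844 0.17581344 0.0087    ]
scene [[305.4 179.6]
 [294.8 165.9]
 [292.9 162.7]] 0.36870033
side [[223.9 184.8]
 [197.3 181.4]
 [191.3 180.2]] 0.36870033
depth pt [0.4967 0.1561 0.0171]
depth pt [0.4663 0.1716 0.0135]
[0.51694118 0.01576638 0.23927041]
```

```bash
python3 -m crank '[{"dp":[-0.31,0.9,-0.7],"angular":[0,0,-0.4]},{"dp":[-0.31,0.9,-0.7],"angular":[0,0,-0.4]},{"dp":[-0.31,0.9,-0.7],"angular":[0,0,-0.4]},{"dp":[-0.31,0.9,-0.7],"angular":[0,0,-0.4]},{"dp":[-0.31,0.9,-0.7],"angular":[0,0,-0.4]},{"dp":[-0.3,0.81,-0.7],"angular":[0,0,-0.6]},{"dp":[0,0,-0.7],"angular":[0,0,-0.6]},{"dp":[0,0,0],"angular":[0,0,0]}]' 0.4; python3 - <<'E'
from h import *
save('wrist','w3'); print(bot.state()['tool_pos'],bot.state()['orientation'])
E
```

```text
time: 4.25
tool_pos: [0.4605, 0.1753, 0.0912]
orientation: [0.975, -0.221, -0.001, 0.001]
force: [-0.3, -0.6, -0.3]
finger_gap: 0.399
grasp_force: 0.0
[0.4613953  0.17544526 0.09203309] [ 9.75226519e-01 -2.21207744e-01 -5.10204857e-04  3.30806423e-04]
```

View pics/w3.png

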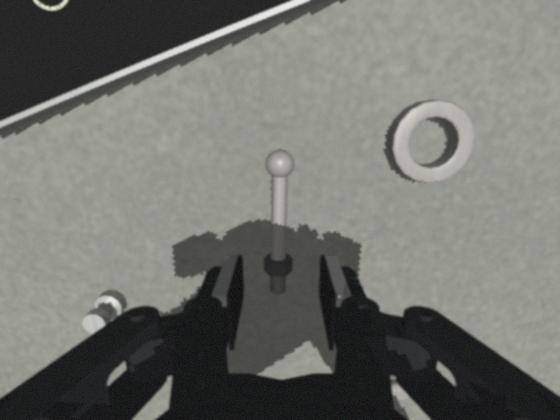

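The bolt lies straight between the fingers, with its ball at (280,163) and nut at (278.5,264). The ring is at (433,140) and the dolly at (110,300).

```bash
python3 - <<'E'
from h import *
A,B=np.load('pics/w2.npz'),np.load('pics/w3.npz')
print(tri(A,[(148.8,196),(128.7,249),(231,220)],B,[(280,163),(278.5,264),(433,140)]).round(4))
p=onplane(B,[(280,163),(278.5,264)],.0087);u=p[0]-p[1];u/=np.linalg.norm(u);print(p,np.degrees(np.arctan2(u[1],u[0])),p[0]-u*.0365)
E
python3 -m crank '[{"dp":[0,0,-0.8],"angular":[0,0,0]},{"dp":[0,0,-0.8],"angular":[0,0,0]},{"dp":[0,0,-0.5],"angular":[0,0,0]},{"dp":[0,0,-0.4],"angular":[0,0,0]},{"dp":[0,0,-0.1],"angular":[0,0,0]},{"dp":[0,0,0],"angular":[0,0,0]},{"dp":[0,0,0],"angular":[0,0,0]},{"dp":[0,0,0],"angular":[0,0,0]}]'
```

```text
[[4.944e-01 1.596e-01 8.200e-03 0.000e+00]
 [4.303e-01 1.915e-01 4.200e-03 1.000e-04]
 [4.686e-01 7.020e-02 1.450e-02 7.000e-04]]
[[0.49442169 0.15955585 0.0087    ]
 [0.43229556 0.19051586 0.0087    ]] -26.488970940954758 [0.46175345 0.17583578 0.0087    ]
time: 5.3
tool_pos: [0.4617, 0.1765, 0.0147]
orientation: [0.975, -0.221, 0.0, -0.0]
force: [-0.4, 0.5, 0.8]
finger_gap: 0.402
grasp_force: 0.0
```

```bash
python3 -m crank '[{"dp":[0,-0.02,-0.13],"angular":[0,0,-0.1]},{"dp":[0,0,0],"angular":[0,0,0]},{"dp":[0,0,0],"angular":[0,0,0]},{"dp":[0,0,0],"angular":[0,0,0]},{"dp":[0,0,0],"angular":[0,0,0]},{"dp":[0,0,0],"angular":[0,0,0]},{"dp":[0,0,0],"angular":[0,0,0]},{"dp":[0,0,0],"angular":[0,0,0]}]' 0;
python3 -m crank '[{"dp":[0,0,0.5],"angular":[0,0,0]},{"dp":[0,0,1],"angular":[0,0,0]},{"dp":[0.5,-0.5,1],"angular":[0,0,0.4]},{"dp":[0.6,-0.9,1],"angular":[0,0,0.4]},{"dp":[0.6,-1,1],"angular":[0,0,0.4]},{"dp":[0.6,-1,0.6],"angular":[0,0,0.4]},{"dp":[0.6,-1,0],"angular":[0,0,0.4]},{"dp":[0.6,-1,0],"angular":[0,0,0.4]}]'
```

```text
time: 6.3
tool_pos: [0.4614, 0.1757, 0.0103]
orientation: [0.974, -0.228, -0.0, -0.0]
force: [-0.0, 0.8, -0.2]
finger_gap: 0.085
grasp_force: 58.6
time: 7.3
tool_pos: [0.5668, 0.0127, 0.1649]
orientation: [0.998, -0.062, 0.001, -0.0]
force: [0.7, 0.6, -0.5]
finger_gap: 0.083
grasp_force: 58.7
```

```bash
python3 -m crank '[{"dp":[0.2,-1,0.2],"angular":[0,0,0.19]},{"dp":[0.2,-1,0.2],"angular":[0,0,0.19]},{"dp":[0.2,-1,0.2],"angular":[0,0,0.19]},{"dp":[0.2,-1,0.2],"angular":[0,0,0.19]},{"dp":[0.2,-0.5,0.2],"angular":[0,0,0.19]},{"dp":[0,-0.5,0],"angular":[0,0,0.18]},{"dp":[0,0,0],"angular":[0,0,0]},{"dp":[0,0,0],"angular":[0,0,0]}]'; python3 - <<'E'
from h import *
save('wrist','w4'); print(bot.state()['tool_pos'],bot.state()['orientation'])
E
```

```text
time: 8.3
tool_pos: [0.5959, -0.1356, 0.1937]
orientation: [1.0, 0.016, -0.0, -0.0]
force: [0.3, -1.1, -0.8]
finger_gap: 0.085
grasp_force: 58.7
[ 0.59600528 -0.13543819  0.19355236] [ 9.99871150e-01  1.60489777e-02 -1.76540478e-04 -2.87919286e-04]
```

View pics/w4.png

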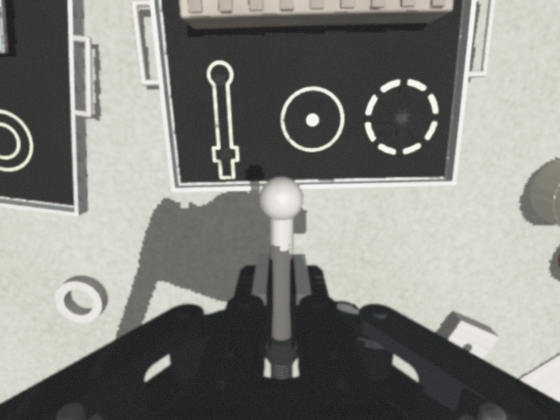

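The concrete tray is fully in view. The bolt outline runs from its ball at (220,74) to its tail at (228,178). The dot circle is at (312,120) and the broken circle at (402,117). The bolt is held straight, ball forward.

```bash
cat > tray.py <<'E'
from h import *
import sys
W=np.load('pics/'+sys.argv[1]); g=cv2.cvtColor(W['im'],cv2.COLOR_RGB2GRAY)
boxes=eval(sys.argv[2]); z=float(sys.argv[3])
for x0,y0,x1,y1 in boxes:
    m=(g[y0:y1,x0:x1]>110); v,u=np.nonzero(m)
    p=onplane(W,np.c_[u+x0,v+y0],z)[:,:2].astype(np.float32)
    r=cv2.minAreaRect(p*1000); c,rad=cv2.minEnclosingCircle(p*1000)
    print('rect c',np.round(r[0],1),'size',np.round(r[1],1),'ang',round(r[2],1),'circ',np.round(c,1),round(rad,1))
E
python3 tray.py w4.npz '[(203,57,241,181),(277,83,348,155),(362,75,442,157)]' 0.006
python3 tray.py w2.npz '[(434,0,497,68)]' 0.006
python3 - <<'E'
from h import *
A,B=np.load('pics/w2.npz'),np.load('pics/w4.npz')
print(tri(A,[(464.5,33)],B,[(312.5,120)]).round(4))
print(onplane(B,[(220,74),(227.5,168),(281,199)],.006).round(4))
o,d=ray(B,[(281,199)]); print(o+d*B['d'][199,281], onplane(B,[(281,199)],0.193-.002))
E
```

```text
rect c [651.6 -81.7] size [104.5  25.9] ang 2.4 circ [651.6 -82.3] 52.5
rect c [ 656.6 -161.5] size [56.8 57.7] ang 1.9 circ [ 656.5 -161.4] 29.2
rect c [ 660.9 -241.5] size [65.5 66.4] ang 2.2 circ [ 661.  -241.5] 33.8
rect c [ 656.7 -161.5] size [56.1 57.1] ang 0.6 circ [ 656.5 -161.5] 28.6
[[ 6.563e-01 -1.616e-01  7.100e-03  6.000e-04]]
[[ 0.6924 -0.0794  0.006 ]
 [ 0.61   -0.085   0.006 ]
 [ 0.5816 -0.1359  0.006 ]]
[[ 0.63429454 -0.13443997  0.20040848]] [[ 0.63174461 -0.13450959  0.191     ]]
```

```bash
python3 -m crank '[{"dp":[0.5,0.45,0],"angular":[0,0,0.05]},{"dp":[0.5,0.45,-0.5],"angular":[0,0,0.05]},{"dp":[0.5,0.45,-0.5],"angular":[0,0,0.05]},{"dp":[0.5,0.45,-1],"angular":[0,0,0.02]},{"dp":[0,0,-1],"angular":[0,0,0]},{"dp":[0,0,-1],"angular":[0,0,0]},{"dp":[0,0,-1],"angular":[0,0,0]},{"dp":[0,0,0],"angular":[0,0,0]}]'; python3 -m crank '[{"dp":[0,0,-0.4],"angular":[0,0,0]},{"dp":[0,0,-0.2],"angular":[0,0,0]},{"dp":[0,0,-0.1],"angular":[0,0,0]},{"dp":[0,0,-0.1],"angular":[0,0,0]},{"dp":[0,0,0],"angular":[0,0,0]},{"dp":[0,0,0],"angular":[0,0,0]},{"dp":[0,0,0],"angular":[0,0,0]},{"dp":[0,0,0],"angular":[0,0,0]}]'
```

```text
time: 9.35
tool_pos: [0.654, -0.0805, 0.0394]
orientation: [1.0, 0.028, -0.003, -0.001]
force: [-0.0, -0.3, -1.1]
finger_gap: 0.084
grasp_force: 58.6
time: 10.35
tool_pos: [0.6565, -0.0823, 0.0195]
orientation: [1.0, 0.028, 0.0, -0.0]
force: [-0.5, -0.0, -0.6]
finger_gap: 0.081
grasp_force: 58.6
```

```bash
python3 -m crank '[{"dp":[0,0,-0.05],"angular":[0,0,0]},{"dp":[0,0,-0.05],"angular":[0,0,0]},{"dp":[0,0,0],"angular":[0,0,0]},{"dp":[0,0,0],"angular":[0,0,0]},{"dp":[0,0,0],"angular":[0,0,0]},{"dp":[0,0,0],"angular":[0,0,0]},{"dp":[0,0,0],"angular":[0,0,0]},{"dp":[0,0,0],"angular":[0,0,0]}]'; python3 -m crank '[{"dp":[0,0,0],"angular":[0,0,0]},{"dp":[0,0,0],"angular":[0,0,0]},{"dp":[0,0,0],"angular":[0,0,0]},{"dp":[0,0,0],"angular":[0,0,0]},{"dp":[0,0,0.3],"angular":[0,0,0]},{"dp":[0,0,1],"angular":[0,0,0]},{"dp":[0,0,1],"angular":[0,0,0]},{"dp":[0,0,1],"angular":[0,0,0]}]' 0.35
```

```text
time: 11.35
tool_pos: [0.6564, -0.0822, 0.0164]
orientation: [1.0, 0.028, 0.0, -0.0]
force: [-0.7, 0.3, 0.0]
finger_gap: 0.084
grasp_force: 58.8
time: 12.35
tool_pos: [0.6565, -0.0823, 0.117]
orientation: [1.0, 0.028, 0.0, 0.0]
force: [-0.4, -0.6, 0.3]
finger_gap: 0.35
grasp_force: 0.0
```

```bash
python3 -m crank '[{"dp":[-0.9,-0.15,0.6],"angular":[0,0,-0.05]},{"dp":[-1,-0.15,0.5],"angular":[0,0,-0.05]},{"dp":[-1,-0.15,0.5],"angular":[0,0,-0.05]},{"dp":[-1,-0.15,0.5],"angular":[0,0,-0.05]},{"dp":[-1,-0.15,0.4],"angular":[0,0,-0.05]},{"dp":[-1,-0.15,0.4],"angular":[0,0,-0.05]},{"dp":[-1,-0.15,0.4],"angular":[0,0,-0.1]},{"dp":[-1,-0.15,0.2],"angular":[0,0,0]}]' 0.8; python3 - <<'E'
from h import *
save('wrist','w5'); print(bot.state()['tool_pos'],bot.state()['orientation'])
E
```

```text
time: 13.35
tool_pos: [0.4188, -0.1185, 0.2217]
orientation: [1.0, 0.0, 0.001, 0.0]
force: [-0.4, -0.2, 0.2]
finger_gap: 0.801
grasp_force: 0.0
[ 0.41477988 -0.11796676  0.22150765] [ 9.99999311e-01  2.40048105e-04 -1.14006873e-03  1.44565022e-04]
```

View pics/w5.png

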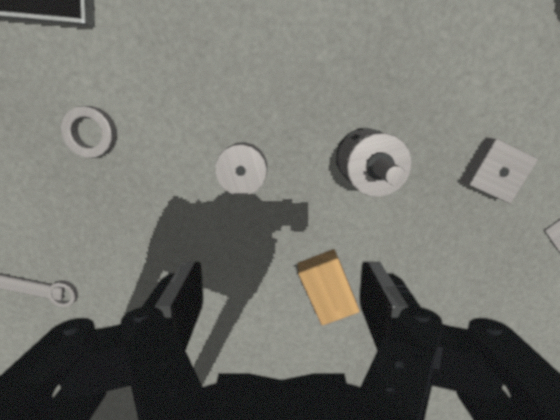

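The disc hole is at (240,170), the core-bit shank top at (397,175) with its barrel top at (379,164), the ring at (88,132) and the plate at (504,172). A wooden block sits nearby at (328,288).

```bash
python3 - <<'E'
from h import *
A,B=np.load('pics/w2.npz'),np.load('pics/w5.npz')
def hole(W,c,r=7):
    x,y=c; g=255-cv2.cvtColor(W['im'],cv2.COLOR_RGB2GRAY)[y-r:y+r+1,x-r:x+r+1].astype(float); g=np.clip(g-np.median(g)-15,0,None)
    v,u=np.mgrid[-r:r+1,-r:r+1]; return (x+(g*u).sum()/g.sum(),y+(g*v).sum()/g.sum())
ha,hb=hole(A,(368,256)),hole(B,(240,170)); print(ha,hb)
print('disc,shank tip,ring',tri(A,[ha,(530.5,283),(231,220.5)],B,[hb,(397,175),(88,132)]).round(4))
print(onplane(B,[hb],.025),onplane(B,[(379,164)],.06),onplane(B,[(397,175)],.104),onplane(B,[(88,132)],.015))
print(bot.state()['tool_pos'])
E
```

```text
(np.float64(368.28064870808134), np.float64(255.95134689389775)) (np.float64(240.13701380175658), np.float64(170.4569636135508))
disc,shank tip,ring [[ 4.310e-01 -7.930e-02  2.510e-02  1.000e-04]
 [ 4.413e-01 -2.034e-01  1.041e-01  1.900e-03]
 [ 4.666e-01  7.110e-02  9.500e-03  1.000e-04]]
[[ 0.4308956  -0.07930263  0.025     ]] [[ 0.44294849 -0.20254808  0.06      ]] [[ 0.4420408  -0.20403767  0.104     ]] [[0.46697345 0.06810021 0.015     ]]
[ 0.41477988 -0.11796676  0.22150765]
```

```bash
python3 -m crank '[{"dp":[0.18,0.43,-0.7],"angular":[0,0,0]},{"dp":[0.18,0.43,-0.9],"angular":[0,0,0]},{"dp":[0.18,0.43,-0.9],"angular":[0,0,0]},{"dp":[0,0,-0.9],"angular":[0,0,0]},{"dp":[0,0,-0.9],"angular":[0,0,0]},{"dp":[0,0,-0.9],"angular":[0,0,0]},{"dp":[0,0,-0.6],"angular":[0,0,0]},{"dp":[0,0,0],"angular":[0,0,0]}]'; python3 -m crank '[{"dp":[0,0,-0.5],"angular":[0,0,0]},{"dp":[0,0,-0.3],"angular":[0,0,0]},{"dp":[0,0,-0.2],"angular":[0,0,0]},{"dp":[0,0,-0.1],"angular":[0,0,0]},{"dp":[0,0,0],"angular":[0,0,0]},{"dp":[0,0,0],"angular":[0,0,0]},{"dp":[0,0,0],"angular":[0,0,0]},{"dp":[0,0,0],"angular":[0,0,0]}]'
```

```text
time: 14.4
tool_pos: [0.435, -0.0793, 0.0458]
orientation: [1.0, 0.0, -0.001, -0.0]
force: [0.3, -0.5, 0.0]
finger_gap: 0.805
grasp_force: 0.0
time: 15.4
tool_pos: [0.4357, -0.0796, 0.0135]
orientation: [1.0, 0.0, 0.0, -0.0]
force: [-0.2, -0.1, -0.3]
finger_gap: 0.802
grasp_force: 0.0
```

```bash
python3 -m crank '[{"dp":[-0.16,0,0],"angular":[0,0,0]},{"dp":[0,0,0],"angular":[0,0,0]},{"dp":[0,0,0],"angular":[0,0,0]},{"dp":[0,0,0],"angular":[0,0,0]},{"dp":[0,0,0],"angular":[0,0,0]},{"dp":[0,0,0],"angular":[0,0,0]},{"dp":[0,0,0],"angular":[0,0,0]},{"dp":[0,0,0],"angular":[0,0,0]}]'; python3 -m crank '[{"dp":[0,0,0],"angular":[0,0,0]},{"dp":[0,0,0],"angular":[0,0,0]},{"dp":[0,0,0],"angular":[0,0,0]},{"dp":[0,0,0],"angular":[0,0,0]},{"dp":[0,0,0],"angular":[0,0,0]},{"dp":[0,0,0],"angular":[0,0,0]},{"dp":[0,0,0],"angular":[0,0,0]},{"dp":[0,0,0],"angular":[0,0,0]}]' 0
```

```text
time: 16.4
tool_pos: [0.4309, -0.0795, 0.0134]
orientation: [1.0, 0.0, 0.0, -0.0]
force: [-0.7, -0.6, -0.1]
finger_gap: 0.8
grasp_force: 0.0
time: 17.4
tool_pos: [0.4308, -0.0796, 0.0138]
orientation: [1.0, 0.0, 0.0, 0.0]
force: [-0.9, 0.8, 7.6]
finger_gap: 0.564
grasp_force: 60.3
```

```bash
python3 -m crank '[{"dp":[0,0,0.5],"angular":[0,0,0]},{"dp":[0,0,1],"angular":[0,0,0]},{"dp":[0.5,-0.2,1],"angular":[0,0,0]},{"dp":[1,-0.4,0.5],"angular":[0,0,0]},{"dp":[1,-0.4,0],"angular":[0,0,0]},{"dp":[1,-0.4,0],"angular":[0,0,0]},{"dp":[1,-0.4,0],"angular":[0,0,0]},{"dp":[1,-0.4,0],"angular":[0,0,0]}]'; python3 -m crank '[{"dp":[1,-0.4,0],"angular":[0,0,0]},{"dp":[0.8,-0.4,-0.2],"angular":[0,0,0]},{"dp":[0.22,-0.13,-0.5],"angular":[0,0,0]},{"dp":[0,0,-0.7],"angular":[0,0,0]},{"dp":[0,0,-0.6],"angular":[0,0,0]},{"dp":[0,0,-0.3],"angular":[0,0,0]},{"dp":[0,0,0],"angular":[0,0,0]},{"dp":[0,0,0],"angular":[0,0,0]}]'
```

```text
time: 18.4
tool_pos: [0.5959, -0.1456, 0.1026]
orientation: [1.0, 0.0, -0.001, -0.0]
force: [-0.4, -0.6, -2.9]
finger_gap: 0.558
grasp_force: 63.2
time: 19.4
tool_pos: [0.6569, -0.1736, 0.035]
orientation: [1.0, 0.0, 0.001, 0.0]
force: [-0.4, -0.4, -2.7]
finger_gap: 0.564
grasp_force: 63.2
```

```bash
python3 -m crank '[{"dp":[-0.01,0.4,0],"angular":[0,0,0]},{"dp":[0,0,0],"angular":[0,0,0]},{"dp":[0,0,-0.2],"angular":[0,0,0]},{"dp":[0,0,-0.15],"angular":[0,0,0]},{"dp":[0,0,-0.1],"angular":[0,0,0]},{"dp":[0,0,0],"angular":[0,0,0]},{"dp":[0,0,0],"angular":[0,0,0]},{"dp":[0,0,0],"angular":[0,0,0]}]'; python3 - <<'E'
from h import *
P,im,d=save('wrist','w6'); cv2.imwrite('pics/w6c.png',im[0:300,:,::-1])
print(bot.state()['force'])
E
```

```text
time: 20.4
tool_pos: [0.6562, -0.1615, 0.021]
orientation: [1.0, 0.0, 0.0, -0.0]
force: [0.2, -0.6, -3.0]
finger_gap: 0.557
grasp_force: 63.4
[ 0.17137778 -0.55895382 -3.5915536 ]
```

View pics/w6c.png

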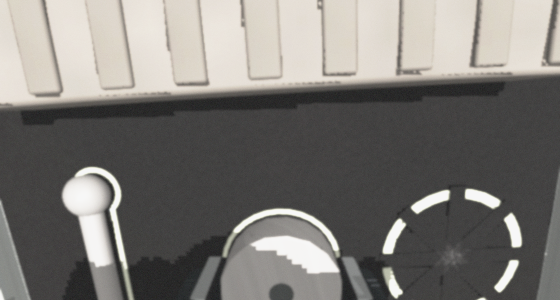

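The disc is concentric with its circle (hole at (281,294)). The bolt's ball at (87,195) is close to its outline. I'll check both numerically.

```bash
python3 - <<'E'
from h import *
B=np.load('pics/w6.npz')
print(onplane(B,[(281,294)],.032),onplane(B,[(87,195)],.0147))
c=np.array([651.6,-81.7]);t=np.radians(3.2);print(c+40.5*np.array([np.cos(t),np.sin(t)]))
E
python3 -m crank '[{"dp":[0,0,-0.03],"angular":[0,0,0]},{"dp":[0,0,0],"angular":[0,0,0]},{"dp":[0,0,0],"angular":[0,0,0]},{"dp":[0,0,0],"angular":[0,0,0]},{"dp":[0,0,0],"angular":[0,0,0]},{"dp":[0,0,0],"angular":[0,0,0]},{"dp":[0,0,0],"angular":[0,0,0]},{"dp":[0,0,0],"angular":[0,0,0]}]'
```

```text
[[ 0.6563208 -0.1615642  0.032    ]] [[ 0.69279894 -0.07991615  0.0147    ]]
[692.03685095 -79.43922905]
time: 21.45
tool_pos: [0.6561, -0.1615, 0.02]
orientation: [1.0, 0.0, 0.0, -0.0]
force: [1.0, -0.6, -2.9]
finger_gap: 0.563
grasp_force: 63.5
```

```bash
python3 -m crank '[{"dp":[0,0,-0.01],"angular":[0,0,0]},{"dp":[0,0,0],"angular":[0,0,0]},{"dp":[0,0,0],"angular":[0,0,0]},{"dp":[0,0,0],"angular":[0,0,0]},{"dp":[0,0,0.3],"angular":[0,0,0]},{"dp":[0,0,1],"angular":[0,0,0]},{"dp":[0,0,1],"angular":[0,0,0]},{"dp":[0,0,1],"angular":[0,0,0]}]' 0.75;
python3 -m crank '[{"dp":[-0.6,-0.1,1],"angular":[0,0,0]},{"dp":[-1,-0.2,0.8],"angular":[0,0,0]},{"dp":[-1,-0.2,0],"angular":[0,0,0]},{"dp":[-1,-0.2,0],"angular":[0,0,0]},{"dp":[-1,-0.2,0],"angular":[0,0,0]},{"dp":[-1,-0.2,0],"angular":[0,0,0]},{"dp":[-1,-0.2,0],"angular":[0,0,0]},{"dp":[-0.5,-0.1,0],"angular":[0,0,0]}]' 0.5
```

```text
time: 22.45
tool_pos: [0.6562, -0.1614, 0.1203]
orientation: [1.0, -0.0, 0.0, 0.0]
force: [0.5, -0.4, 0.3]
finger_gap: 0.749
grasp_force: 0.0
time: 23.45
tool_pos: [0.4418, -0.2035, 0.1732]
orientation: [1.0, -0.0, 0.0, -0.0]
force: [0.8, 0.9, 0.3]
finger_gap: 0.499
grasp_force: 0.0
```

```bash
python3 -m crank '[{"dp":[-0.03,0,0],"angular":[0,0,0]},{"dp":[0,0,-0.5],"angular":[0,0,0]},{"dp":[0,0,-0.8],"angular":[0,0,0]},{"dp":[0,0,-0.8],"angular":[0,0,0]},{"dp":[0,0,-0.7],"angular":[0,0,0]},{"dp":[0,0,-0.4],"angular":[0,0,0]},{"dp":[0,0,0],"angular":[0,0,0]},{"dp":[0,0,0],"angular":[0,0,0]}]'; python3 -m crank '[{"dp":[0,0,0],"angular":[0,0,0]},{"dp":[0,0,0],"angular":[0,0,0]},{"dp":[0,0,0],"angular":[0,0,0]},{"dp":[0,0,0],"angular":[0,0,0]},{"dp":[0,0,0],"angular":[0,0,0]},{"dp":[0,0,0],"angular":[0,0,0]},{"dp":[0,0,0],"angular":[0,0,0]},{"dp":[0,0,0],"angular":[0,0,0]}]' 0
```

```text
time: 24.45
tool_pos: [0.4428, -0.2036, 0.0769]
orientation: [1.0, 0.0, 0.0, 0.0]
force: [-1.0, -0.6, 0.3]
finger_gap: 0.501
grasp_force: 0.0
time: 25.45
tool_pos: [0.4428, -0.2037, 0.0773]
orientation: [1.0, -0.0, 0.001, 0.0]
force: [-0.5, 1.3, 6.1]
finger_gap: 0.159
grasp_force: 58.4
```

```bash
python3 -m crank '[{"dp":[0,0,0.4],"angular":[0,0,0]},{"dp":[0,0,0.8],"angular":[0,0,0]},{"dp":[0.5,-0.1,0.8],"angular":[0,0,0]},{"dp":[0.9,-0.15,0.4],"angular":[0,0,0]},{"dp":[0.9,-0.15,0],"angular":[0,0,0]},{"dp":[0.9,-0.15,0],"angular":[0,0,0]},{"dp":[0.9,-0.15,0],"angular":[0,0,0]},{"dp":[0.9,-0.15,0],"angular":[0,0,0]}]'; python3 -m crank '[{"dp":[0.9,-0.15,0],"angular":[0,0,0]},{"dp":[0.8,-0.15,0],"angular":[0,0,0]},{"dp":[0.57,-0.11,-0.3],"angular":[0,0,0]},{"dp":[0,0,-0.6],"angular":[0,0,0]},{"dp":[0,0,-0.6],"angular":[0,0,0]},{"dp":[0,0,-0.3],"angular":[0,0,0]},{"dp":[0,0,0],"angular":[0,0,0]},{"dp":[0,0,0],"angular":[0,0,0]}]';python3 - <<'E'
from h import *
P,im,d=save('wrist','w7'); save('scene','s7')
print(bot.state()['tool_pos'])
E
```

```text
time: 26.45
tool_pos: [0.5924, -0.2288, 0.1488]
orientation: [1.0, 0.0, -0.001, -0.0]
force: [0.2, 0.8, -2.6]
finger_gap: 0.156
grasp_force: 58.6
time: 27.45
tool_pos: [0.6605, -0.2414, 0.0952]
orientation: [1.0, -0.0, 0.0, 0.0]
force: [-0.7, -0.6, -3.8]
finger_gap: 0.154
grasp_force: 58.6
[ 0.66083495 -0.24153064  0.0956036 ]
```

View pics/w7.png

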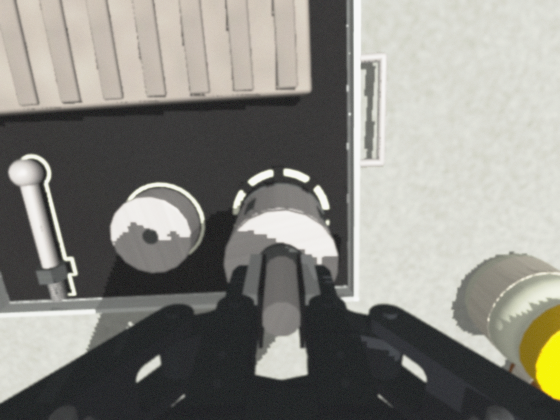

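The core bit hangs upright and centred over the broken circle. The disc (hole at (150,236)) and the bolt sit on their outlines. Lowering now.

```bash
python3 - <<'E'
from h import *
B=np.load('pics/w7.npz')
print(onplane(B,[(150,236)],.031),onplane(B,[(27,172)],.0147),onplane(B,[(282,320)],.116))
E
python3 -m crank '[{"dp":[0.01,0,-0.2],"angular":[0,0,0]},{"dp":[0,0,-0.1],"angular":[0,0,0]},{"dp":[0,0,-0.07],"angular":[0,0,0]},{"dp":[0,0,-0.02],"angular":[0,0,0]},{"dp":[0,0,0],"angular":[0,0,0]},{"dp":[0,0,0],"angular":[0,0,0]},{"dp":[0,0,0],"angular":[0,0,0]},{"dp":[0,0,0],"angular":[0,0,0]}]'
```

```text
[[ 0.65626602 -0.16123314  0.031     ]] [[ 0.69310754 -0.08054354  0.0147    ]] [[ 0.65525245 -0.24187099  0.116     ]]
time: 28.55
tool_pos: [0.6606, -0.2412, 0.0834]
orientation: [1.0, 0.0, 0.0, -0.0]
force: [-3.0, 2.2, 6.0]
finger_gap: 0.157
grasp_force: 59.4
```

```bash
python3 -m crank '[{"dp":[0,0,0],"angular":[0,0,0]},{"dp":[0,0,0],"angular":[0,0,0]},{"dp":[0,0,0],"angular":[0,0,0]},{"dp":[0,0,0],"angular":[0,0,0]},{"dp":[0,0,0.3],"angular":[0,0,0]},{"dp":[0,0,0.9],"angular":[0,0,0]},{"dp":[0,0,0.9],"angular":[0,0,0]},{"dp":[0,0,0.6],"angular":[0,0,0]}]' 0.45
python3 - <<'E'
from h import *
P,im,d=save('wrist','w8'); save('scene','s8');save('side','d8')
print(bot.state()['tool_pos'])
a=cv2.imread('pics/w8.png')[100:400,100:460]; b=cv2.resize(cv2.imread('pics/s8.png')[200:380,200:420],None,fx=2,fy=1.667)
cv2.imwrite('pics/v8.png',np.hstack([a,b])[:,:800])
E
```

```text
time: 29.55
tool_pos: [0.6613, -0.2416, 0.1661]
orientation: [1.0, 0.0, 0.001, 0.0]
force: [-0.2, 0.5, 0.3]
finger_gap: 0.451
grasp_force: 0.0
[ 0.66130282 -0.2415805   0.1652494 ]
```

View pics/v8.png

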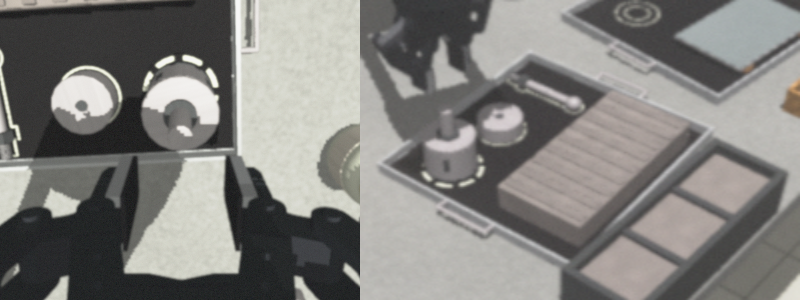

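```bash
python3 -m crank '[{"dp":[-0.5,1,0.5],"angular":[0,0,0]},{"dp":[-0.5,1,0.5],"angular":[0,0,0]},{"dp":[-0.5,1,0.5],"angular":[0,0,0]},{"dp":[-0.5,1,0.3],"angular":[0,0,0]},{"dp":[-0.5,1,0],"angular":[0,0,0]},{"dp":[-0.5,1,0],"angular":[0,0,0]},{"dp":[-0.5,1,0],"angular":[0,0,0]},{"dp":[-0.5,1,0],"angular":[0,0,0]}]' 0.45;python3 -m crank '[{"dp":[-0.6,1,0],"angular":[0,0,0]},{"dp":[-0.6,1,0],"angular":[0,0,0]},{"dp":[-0.6,1,0],"angular":[0,0,0]},{"dp":[-0.6,1,0],"angular":[0,0,0]},{"dp":[-0.6,1,0],"angular":[0,0,0]},{"dp":[-0.6,1,0],"angular":[0,0,0]},{"dp":[-0.1,1,0],"angular":[0,0,0]},{"dp":[0,0.5,0],"angular":[0,0,0]}]'
python3 -m crank '[{"dp":[0,0,0],"angular":[0,0,0]},{"dp":[0,0,0],"angular":[0,0,0]},{"dp":[0,0,0],"angular":[0,0,0]},{"dp":[0,0,0],"angular":[0,0,0]},{"dp":[0,0,0],"angular":[0,0,0]},{"dp":[0,0,0],"angular":[0,0,0]},{"dp":[0,0,0],"angular":[0,0,0]},{"dp":[0,0,0],"angular":[0,0,0]}]'
python3 - <<'E'
from h import *
P,im,d=save('wrist','w9'); print(bot.state()['tool_pos'])
B=np.load('pics/w8.npz'); print(onplane(B,[(280,213)],.066))
E
```

```text
time: 30.7
tool_pos: [0.5391, -0.0002, 0.2167]
orientation: [1.0, -0.0, -0.001, -0.0]
force: [-0.2, 0.1, 0.5]
finger_gap: 0.452
grasp_force: 0.0
time: 31.7
tool_pos: [0.4286, 0.2247, 0.2171]
orientation: [1.0, 0.001, -0.001, 0.0]
force: [0.4, -0.7, -0.2]
finger_gap: 0.448
grasp_force: 0.0
time: 32.7
tool_pos: [0.4296, 0.2238, 0.218]
orientation: [1.0, 0.0, 0.0, -0.0]
force: [0.2, -0.3, -0.1]
finger_gap: 0.451
grasp_force: 0.0
[0.42960275 0.22379777 0.21795767]
[[ 0.66073083 -0.24094253  0.066     ]]
```

View pics/w9.png

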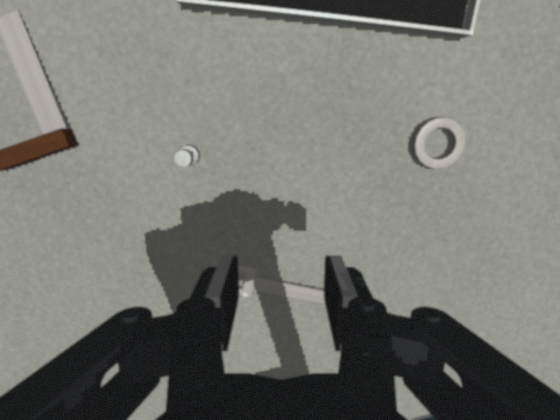

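The core bit measures at (661,-241), on target. In this view the dolly head top is at (182,156) and the ring at (440,143).

```bash
python3 - <<'E'
from h import *
B=np.load('pics/w9.npz'); A=np.load('pics/w3.npz')
g=cv2.cvtColor(B['im'],cv2.COLOR_RGB2GRAY)
print(g[144:168:2,172:204:2])
h=[(182.5,156.5)]
print(onplane(B,h,.029),onplane(B,[(440,143)],.015),tri(A,[(94,321)],B,h),tri(A,[(433,141)],B,[(440,143)]))
S=bot.camera_params('scene');print(tri(S,[(329,144.5)],B,h))
d=B['d'];o,r=ray(B,h);print(o+r*d[156,182],d[150:162:3,176:190:3])
E
```

```text
[[150 147 144 146 146 149 152 138 127 129 131 137 142 143 145 145]
 [153 150 144 146 142 149 169 175 177 167 133 115 129 143 145 143]
 [154 149 148 141 147 161 170 178 187 191 191 162 114 136 143 144]
 [151 149 146 149 172 172 157 136 131 167 186 197 147 113 142 147]
 [147 149 167 192 200 206 200 188 150 107 121 188 179 119 133 145]
 [147 157 186 196 202 204 200 201 195 126 108 181 187 125 129 147]
 [149 172 194 196 199 201 198 202 204 162 110 172 177 125 129 147]
 [150 171 194 197 199 197 194 203 204 168 107 164 171 128 136 151]
 [144 164 187 195 198 192 197 200 202 165 104 155 150 115 143 152]
 [144 151 175 194 196 191 195 199 191 137 122 153 130 137 149 154]
 [144 147 160 180 187 191 196 193 166 114 122 142 145 147 151 151]
 [146 146 149 153 160 170 173 165 148 142 143 141 144 143 146 149]]
[[0.45592295 0.31549158 0.029     ]] [[0.46710688 0.07084792 0.015     ]] [[4.55481341e-01 3.16162782e-01 2.65274706e-02 1.79890795e-04]] [[4.66731067e-01 6.92100500e-02 1.13428681e-02 3.47698097e-05]]
[[0.45469361 0.31626866 0.02456262 0.00151843]]
[[0.45607029 0.31520196 0.03002112]] [[0.35109198 0.3501461  0.3215232  0.32193422 0.32720017]
 [0.32256213 0.3212564  0.3226173  0.32342023 0.32272986]
 [0.3237389  0.3242531  0.32257771 0.32127643 0.32331392]
 [0.32390583 0.3234906  0.3249124  0.32260454 0.3245098 ]]
```

```bash
python3 -m crank '[{"dp":[0.2,0.77,-0.5],"angular":[0,0,0]},{"dp":[0.2,0.77,-0.8],"angular":[0,0,0]},{"dp":[0.2,0.77,-0.8],"angular":[0,0,0]},{"dp":[0.2,0.77,-0.8],"angular":[0,0,0]},{"dp":[0,0,-0.8],"angular":[0,0,0]},{"dp":[0,0,-0.3],"angular":[0,0,0]},{"dp":[0,0,0],"angular":[0,0,0]},{"dp":[0,0,0],"angular":[0,0,0]}]'
python3 - <<'E'
from h import *
P,im,d=save('wrist','w10'); print(bot.state()['tool_pos'])
g=cv2.cvtColor(im,cv2.COLOR_RGB2GRAY); x,y=project(P,[[.454,.316,.029]])[0].astype(int); print(x,y)
n,l,s,c=cv2.connectedComponentsWithStats((g[y-40:y+40,x-40:x+40]>170).astype(np.uint8))
for i in range(1,n):
    if s[i,4]>60: u=(s[i,0]+s[i,2]/2-.5+x-40,s[i,1]+s[i,3]/2-.5+y-40); print(s[i],u,onplane(P,[u],.029))
cv2.imwrite('pics/w10c.png',cv2.resize(im[y-50:y+50,x-60:x+60,::-1],None,fx=4,fy=4))
E
```

```text
time: 33.75
tool_pos: [0.4542, 0.3162, 0.0989]
orientation: [1.0, -0.0, 0.001, -0.0]
force: [-0.0, -0.1, 0.2]
finger_gap: 0.447
grasp_force: 0.0
[0.45432614 0.31631199 0.09901672]
281 226
[ 30  17  25  15 143] (np.float64(283.0), np.float64(210.0)) [[0.46494622 0.31506002 0.029     ]]
[ 31  29  22  16 228] (np.float64(282.5), np.float64(222.5)) [[0.45684484 0.31535931 0.029     ]]
```

View pics/w10c.png

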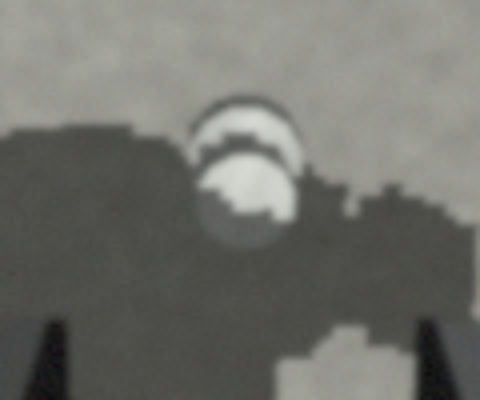

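The head spans crop x 195–298, y 150–250, which puts its centre at pixel (282.8,226). That is 1 mm from the prediction, so I'll descend and grip.

```bash
python3 -m crank '[{"dp":[0,-0.04,-0.6],"angular":[0,0,0]},{"dp":[0,0,-0.8],"angular":[0,0,0]},{"dp":[0,0,-0.7],"angular":[0,0,0]},{"dp":[0,0,-0.4],"angular":[0,0,0]},{"dp":[0,0,-0.13],"angular":[0,0,0]},{"dp":[0,0,0],"angular":[0,0,0]},{"dp":[0,0,0],"angular":[0,0,0]},{"dp":[0,0,0],"angular":[0,0,0]}]';python3 -m crank '[{"dp":[0,0,0],"angular":[0,0,0]},{"dp":[0,0,0],"angular":[0,0,0]},{"dp":[0,0,0],"angular":[0,0,0]},{"dp":[0,0,0],"angular":[0,0,0]},{"dp":[0,0,0],"angular":[0,0,0]},{"dp":[0,0,0],"angular":[0,0,0]},{"dp":[0,0,0],"angular":[0,0,0]},{"dp":[0,0,0],"angular":[0,0,0]}]' 0
```

```text
time: 34.8
tool_pos: [0.454, 0.3152, 0.0196]
orientation: [1.0, 0.0, 0.0, -0.0]
force: [0.6, 0.1, -1.2]
finger_gap: 0.449
grasp_force: 0.0
time: 35.8
tool_pos: [0.4538, 0.3151, 0.0194]
orientation: [1.0, -0.0, 0.0, -0.0]
force: [-1.3, 0.2, 5.3]
finger_gap: 0.144
grasp_force: 58.6
```

```bash
python3 -m crank '[{"dp":[0,0,0.4],"angular":[0,0,0]},{"dp":[0,0,1],"angular":[0,0,0]},{"dp":[0.4,-0.3,1],"angular":[0,0,0]},{"dp":[0.8,-0.7,1],"angular":[0,0,0]},{"dp":[0.8,-0.7,1],"angular":[0,0,0]},{"dp":[0.8,-0.7,0.8],"angular":[0,0,0]},{"dp":[0.8,-0.7,0.4],"angular":[0,0,0]},{"dp":[0.7,-0.7,0],"angular":[0,0,0]}]';python3 -m crank '[{"dp":[0,0,0],"angular":[0,0,0]},{"dp":[0,0,0],"angular":[0,0,0]},{"dp":[0,0,0],"angular":[0,0,0]},{"dp":[0,0,0],"angular":[0,0,0]},{"dp":[0,0,0],"angular":[0,0,0]},{"dp":[0,0,0],"angular":[0,0,0]},{"dp":[0,0,0],"angular":[0,0,0]},{"dp":[0,0,0],"angular":[0,0,0]}]'
python3 - <<'E'
from h import *
P,im,d=save('wrist','w11'); print(bot.state()['tool_pos'])
E
```

```text
time: 36.8
tool_pos: [0.5841, 0.2003, 0.189]
orientation: [1.0, -0.0, 0.001, -0.0]
force: [-0.5, 0.3, 0.2]
finger_gap: 0.146
grasp_force: 58.7
time: 37.8
tool_pos: [0.5826, 0.2009, 0.1871]
orientation: [1.0, 0.0, 0.0, -0.0]
force: [1.0, -0.2, -0.6]
finger_gap: 0.146
grasp_force: 58.7
[0.58261161 0.20094126 0.18707775]
```

View pics/w11.png

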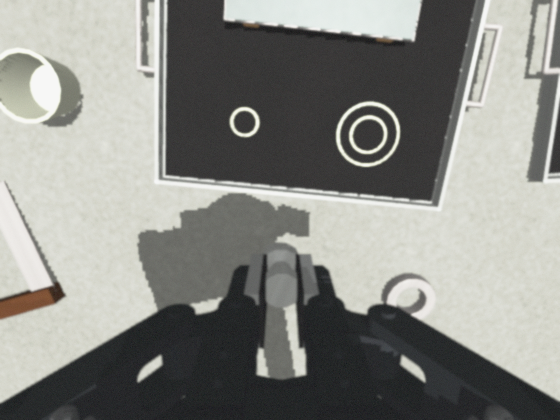

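The panel tray's small circle is at (245,122) and its double circle at (368,134). The dolly is held with its head at (281,290) and foot edge at about (282,245).

```bash
python3 tray.py w11.npz '[(225,103,265,142),(332,97,404,172)]' 0.006; python3 - <<'E'
from h import *
A,B=np.load('pics/w2.npz'),np.load('pics/w11.npz')
print(tri(A,[(60,52),(171.5,62.5)],B,[(245,122),(368,134)]).round(4))
z=.1871-.0194
print(project(B,[[.5826,.2009,z+.029],[.5926,.2009,z],[.5906,.2009,z+.029],[.5746,.2009,z+.029]]))
E
```

```text
rect c [640.3 233.7] size [26.5 25.9] ang 89.0 circ [640.7 233.5] 13.6
rect c [629.9 123.7] size [57.  57.2] ang 0.2 circ [629.6 123.9] 29.1
[[6.404e-01 2.327e-01 6.900e-03 3.000e-04]
 [6.299e-01 1.236e-01 5.800e-03 5.000e-04]]
[[280.98649868 292.56207558]
 [281.0266116  242.3280718 ]
 [280.98612481 274.73335449]
 [280.98685387 309.78721636]]
```

```bash
python3 -m crank '[{"dp":[0.48,0.27,0],"angular":[0,0,0]},{"dp":[0.48,0.27,-0.3],"angular":[0,0,0]},{"dp":[0.48,0.27,-0.8],"angular":[0,0,0]},{"dp":[0.49,0.28,-1],"angular":[0,0,0]},{"dp":[0,0,-1],"angular":[0,0,0]},{"dp":[0,0,-1],"angular":[0,0,0]},{"dp":[0,0,-0.8],"angular":[0,0,0]},{"dp":[0,0,-0.2],"angular":[0,0,0]}]';python3 -m crank '[{"dp":[0,0,-0.1],"angular":[0,0,0]},{"dp":[0,0,-0.1],"angular":[0,0,0]},{"dp":[0,0,-0.05],"angular":[0,0,0]},{"dp":[0,0,0],"angular":[0,0,0]},{"dp":[0,0,0],"angular":[0,0,0]},{"dp":[0,0,0],"angular":[0,0,0]},{"dp":[0,0,0],"angular":[0,0,0]},{"dp":[0,0,0],"angular":[0,0,0]}]'
```

```text
time: 38.85
tool_pos: [0.6392, 0.2334, 0.0314]
orientation: [1.0, 0.0, -0.002, 0.0]
force: [0.0, 0.3, 0.6]
finger_gap: 0.144
grasp_force: 58.7
time: 39.85
tool_pos: [0.6405, 0.2337, 0.0266]
orientation: [1.0, -0.0, 0.0, -0.0]
force: [-0.2, -0.0, -0.6]
finger_gap: 0.145
grasp_force: 58.7
```

Then lower 1 mm, release, and rise to look.

```bash
python3 -m crank '[{"dp":[0,0,-0.03],"angular":[0,0,0]},{"dp":[0,0,0],"angular":[0,0,0]},{"dp":[0,0,0],"angular":[0,0,0]},{"dp":[0,0,0],"angular":[0,0,0]},{"dp":[0,0,0],"angular":[0,0,0]},{"dp":[0,0,0],"angular":[0,0,0]},{"dp":[0,0,0],"angular":[0,0,0]},{"dp":[0,0,0],"angular":[0,0,0]}]';python3 -m crank '[{"dp":[0,0,0],"angular":[0,0,0]},{"dp":[0,0,0],"angular":[0,0,0]},{"dp":[0,0,0],"angular":[0,0,0]},{"dp":[0,0,0],"angular":[0,0,0]},{"dp":[0,0,0.3],"angular":[0,0,0]},{"dp":[0,0,1],"angular":[0,0,0]},{"dp":[0,0,1],"angular":[0,0,0]},{"dp":[0,0,1],"angular":[0,0,0]}]' 0.45
python3 -m crank '[{"dp":[-0.3,-0.5,0.5],"angular":[0,0,0]},{"dp":[-0.7,-0.7,0.5],"angular":[0,0,0]},{"dp":[-0.9,-0.8,0.5],"angular":[0,0,0]},{"dp":[-0.9,-0.8,0],"angular":[0,0,0]},{"dp":[-0.9,-0.8,0],"angular":[0,0,0]},{"dp":[-0.7,-0.6,0],"angular":[0,0,0]},{"dp":[0,0,0],"angular":[0,0,0]},{"dp":[0,0,0],"angular":[0,0,0]}]' 0.8
python3 - <<'E'
from h import *
P,im,d=save('wrist','w12'); print(bot.state()['tool_pos'])
cv2.imwrite('pics/w12.png',im[:,:,::-1])
E
```

```text
time: 40.85
tool_pos: [0.6405, 0.2337, 0.0257]
orientation: [1.0, -0.0, 0.0, -0.0]
force: [-0.5, -1.3, -0.3]
finger_gap: 0.147
grasp_force: 58.7
time: 41.85
tool_pos: [0.6406, 0.2337, 0.1263]
orientation: [1.0, 0.0, 0.0, -0.0]
force: [0.7, 0.1, -0.4]
finger_gap: 0.447
grasp_force: 0.0
time: 42.85
tool_pos: [0.509, 0.1076, 0.1698]
orientation: [1.0, -0.0, 0.0, -0.0]
force: [0.1, -0.2, -0.1]
finger_gap: 0.803
grasp_force: 0.0
[0.50938082 0.10782524 0.16982581]
```

View pics/w12.png

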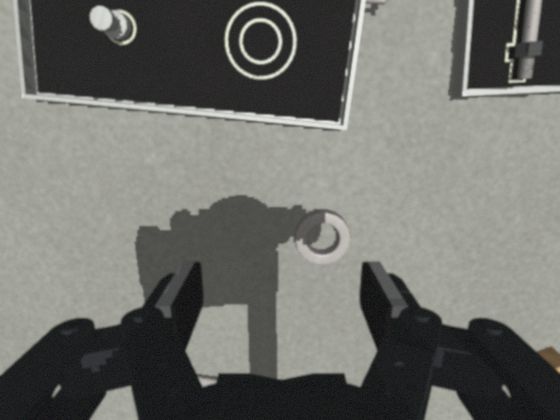

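The dolly stands in its circle, with its head at (103,19) and foot at (120,25). The ring is at (322,236). That was the last picture I can view, so the ring gets measured numerically.

```bash
python3 - <<'E'
from h import *
B=np.load('pics/w12.npz');C=np.load('pics/w9.npz');A=np.load('pics/w3.npz')
print('dolly head',onplane(B,[(102.5,18.5)],.035))
us=[]
for W,t,(x,y) in((C,165,(440,143)),(A,165,(433,141))):
    g=cv2.cvtColor(W['im'],cv2.COLOR_RGB2GRAY); r=46
    for t in(158,165,172):
        m=(g[y-r:y+r,x-r:x+r]>t).astype(np.uint8); m=cv2.morphologyEx(m,cv2.MORPH_OPEN,np.ones((3,3)))
        cs=max(cv2.findContours(m,cv2.RETR_EXTERNAL,cv2.CHAIN_APPROX_NONE)[0],key=cv2.contourArea)
        p=onplane(W,cs[:,0]+[x-r,y-r],.015)[:,:2]*1000; c,rad=cv2.minEnclosingCircle(p.astype(np.float32)); e=cv2.fitEllipse(p.astype(np.float32)); print(t,np.round(c,1),round(rad,1),np.round(e[0],1),np.round(e[1],1))
print(onplane(B,[(322,236)],.015),bot.state()['tool_pos'])
E
```

```text
dolly head [[0.64069281 0.23306712 0.035     ]]
158 [467.1  70.1] 24.4 [467.1  70.3] [46.9 47.5]
165 [467.5  70.7] 23.7 [467.3  70.7] [45.6 46.4]
172 [467.6  71. ] 23.2 [467.6  71.2] [44.3 45.1]
158 [467.   70.3] 24.4 [467.   70.3] [47.3 48. ]
165 [467.2  70.5] 24.2 [467.2  70.4] [46.7 47.3]
172 [467.4  70.8] 23.8 [467.6  70.5] [45.5 46.4]
[[0.46972924 0.07126966 0.015     ]] [0.50938082 0.10782524 0.16982581]
```

```bash
python3 -m crank '[{"dp":[-0.35,-0.31,-0.2],"angular":[0,0,0]},{"dp":[-0.35,-0.31,-0.6],"angular":[0,0,0]},{"dp":[-0.35,-0.31,-0.9],"angular":[0,0,0]},{"dp":[-0.35,-0.32,-0.9],"angular":[0,0,0]},{"dp":[0,0,-0.9],"angular":[0,0,0]},{"dp":[0,0,-0.7],"angular":[0,0,0]},{"dp":[0,0,-0.5],"angular":[0,0,0]},{"dp":[0,0,0],"angular":[0,0,0]}]';python3 -m crank '[{"dp":[0,0,-0.3],"angular":[0,0,0]},{"dp":[0,0,-0.2],"angular":[0,0,0]},{"dp":[0,0,-0.06],"angular":[0,0,0]},{"dp":[0,0,0],"angular":[0,0,0]},{"dp":[0,0,0],"angular":[0,0,0]},{"dp":[0,0,0],"angular":[0,0,0]},{"dp":[0,0,0],"angular":[0,0,0]},{"dp":[0,0,0],"angular":[0,0,0]}]'
```

```text
time: 43.9
tool_pos: [0.4651, 0.07, 0.0274]
orientation: [1.0, 0.0, -0.002, -0.0]
force: [-1.0, -0.4, -0.2]
finger_gap: 0.799
grasp_force: 0.0
time: 44.9
tool_pos: [0.4665, 0.0702, 0.0119]
orientation: [1.0, 0.0, 0.0, -0.0]
force: [0.5, 0.6, 0.6]
finger_gap: 0.801
grasp_force: 0.0
```

```bash
python3 -m crank '[{"dp":[0,0,0],"angular":[0,0,0]},{"dp":[0,0,0],"angular":[0,0,0]},{"dp":[0,0,0],"angular":[0,0,0]},{"dp":[0,0,0],"angular":[0,0,0]},{"dp":[0,0,0],"angular":[0,0,0]},{"dp":[0,0,0],"angular":[0,0,0]},{"dp":[0,0,0],"angular":[0,0,0]},{"dp":[0,0,0],"angular":[0,0,0]}]' 0
```

```text
time: 45.9
tool_pos: [0.4666, 0.0702, 0.0126]
orientation: [1.0, -0.0, 0.0, -0.0]
force: [-3.2, 0.5, 9.9]
finger_gap: 0.55
grasp_force: 59.8
```

```bash
python3 -m crank '[{"dp":[0,0,0.4],"angular":[0,0,0]},{"dp":[0,0,0.8],"angular":[0,0,0]},{"dp":[0.5,0.15,0.8],"angular":[0,0,0]},{"dp":[0.9,0.3,0],"angular":[0,0,0]},{"dp":[1,0.33,0],"angular":[0,0,0]},{"dp":[1,0.33,0],"angular":[0,0,0]},{"dp":[1,0.33,0],"angular":[0,0,0]},{"dp":[0.6,0.2,0],"angular":[0,0,0]}]';python3 -m crank '[{"dp":[0.42,0.15,0],"angular":[0,0,0]},{"dp":[0,0,-0.5],"angular":[0,0,0]},{"dp":[0,0,-0.6],"angular":[0,0,0]},{"dp":[0,0,-0.4],"angular":[0,0,0]},{"dp":[0,0,-0.2],"angular":[0,0,0]},{"dp":[0,0,0],"angular":[0,0,0]},{"dp":[0,0,0],"angular":[0,0,0]},{"dp":[0,0,0],"angular":[0,0,0]}]'
python3 -m crank '[{"dp":[0,0,-0.02],"angular":[0,0,0]},{"dp":[0,0,0],"angular":[0,0,0]},{"dp":[0,0,0],"angular":[0,0,0]},{"dp":[0,0,0],"angular":[0,0,0]},{"dp":[0,0,0],"angular":[0,0,0]},{"dp":[0,0,0],"angular":[0,0,0]},{"dp":[0,0,0],"angular":[0,0,0]},{"dp":[0,0,0],"angular":[0,0,0]}]'
```

```text
time: 46.9
tool_pos: [0.618, 0.1199, 0.0723]
orientation: [1.0, 0.0, 0.001, -0.0]
force: [-0.8, 0.9, -2.5]
finger_gap: 0.549
grasp_force: 62.1
time: 47.9
tool_pos: [0.6296, 0.1239, 0.0215]
orientation: [1.0, 0.0, 0.001, -0.0]
force: [-1.1, -0.0, -1.6]
finger_gap: 0.55
grasp_force: 62.1
time: 48.9
tool_pos: [0.6291, 0.1238, 0.0203]
orientation: [1.0, 0.0, -0.0, -0.0]
force: [-0.7, 0.3, -1.2]
finger_gap: 0.551
grasp_force: 62.1
```

```bash
python3 -m crank '[{"dp":[0,0,-0.03],"angular":[0,0,0]},{"dp":[0,0,-0.025],"angular":[0,0,0]},{"dp":[0,0,0],"angular":[0,0,0]},{"dp":[0,0,0],"angular":[0,0,0]},{"dp":[0,0,0],"angular":[0,0,0]},{"dp":[0,0,0],"angular":[0,0,0]},{"dp":[0,0,0],"angular":[0,0,0]},{"dp":[0,0,0],"angular":[0,0,0]}]';python3 -m crank '[{"dp":[0,0,0],"angular":[0,0,0]},{"dp":[0,0,0],"angular":[0,0,0]},{"dp":[0,0,0],"angular":[0,0,0]},{"dp":[0,0,0],"angular":[0,0,0]},{"dp":[0,0,0.3],"angular":[0,0,0]},{"dp":[0,0,1],"angular":[0,0,0]},{"dp":[0,0,1],"angular":[0,0,0]},{"dp":[0,0,1],"angular":[0,0,0]}]' 0.75
python3 -m crank '[{"dp":[-0.5,-0.3,0.8],"angular":[0,0,0]},{"dp":[-0.5,-0.5,0.8],"angular":[0,0,0]},{"dp":[-0.5,-0.6,0.8],"angular":[0,0,0]},{"dp":[-0.5,-0.6,0.6],"angular":[0,0,0]},{"dp":[0,-0.6,0.6],"angular":[0,0,0]},{"dp":[0,-0.5,0.5],"angular":[0,0,0]},{"dp":[0,0,0],"angular":[0,0,0]},{"dp":[0,0,0],"angular":[0,0,0]}]'
python3 - <<'E'
from h import *
P,im,d=save('wrist','w13'); print(bot.state()['tool_pos'])
def pt(X): print('proj',project(P,[X])[0].round(0))
for X in([.6299,.1238,.021],[.6405,.2335,.035],[.6566,-.1615,.031],[.692,-.0795,.0147]): pt(X)
g=cv2.cvtColor(im,cv2.COLOR_RGB2GRAY)
# points from depth with height above liner, per expected part
v,u=np.nonzero(d>0); o,r=ray(P,np.c_[u,v]); X=o+r*d[v,u][:,None]
for n,c,z0,z1,R in(('ring',(.6299,.1238),.016,.03,.03),('dolly',(.6405,.2335),.030,.045,.015),('disc',(.6566,-.1615),.026,.04,.032),('core',(.661,-.2415),.058,.075,.035),('bolt',(.6516,-.0817),.012,.03,.06)):
    m=(np.hypot(X[:,0]-c[0],X[:,1]-c[1])<R)&(X[:,2]>z0)&(X[:,2]<z1); q=X[m]
    if len(q)<20: print(n,len(q)); continue
    cc,rad=cv2.minEnclosingCircle((q[:,:2]*1000).astype(np.float32)); print(n,len(q),np.round(cc,1),round(rad,1),'z',np.percentile(q[:,2]*1000,[5,50,95]).round(1))
E
```

```text
time: 49.9
tool_pos: [0.6291, 0.1238, 0.0187]
orientation: [1.0, -0.0, 0.0, -0.0]
force: [-0.5, -0.2, 2.0]
finger_gap: 0.548
grasp_force: 62.5
time: 50.9
tool_pos: [0.6292, 0.1239, 0.1192]
orientation: [1.0, 0.0, 0.0, -0.0]
force: [-0.1, -0.0, -0.4]
finger_gap: 0.747
grasp_force: 0.0
time: 51.9
tool_pos: [0.5689, 0.0312, 0.2401]
orientation: [1.0, -0.0, -0.0, -0.0]
force: [-0.2, -0.4, -0.6]
finger_gap: 0.751
grasp_force: 0.0
[0.56864498 0.03138315 0.23980317]
proj [187. 117.]
proj [ 67. 106.]
proj [486.  89.]
proj [397.  50.]
ring 1368 [629.6 123.9] 25.3 z [19.  21.  22.4]
dolly 277 [641.4 234. ] 8.4 z [31.2 35.  36.3]
disc 2322 [ 656.5 -161.2] 25.4 z [29.2 31.  32.3]
core 0
bolt 1975 [651.6 -81.7] 60.0 z [14.7 18.8 24.6]
```

```bash
python3 -c "
from workcell import bot
print(bot.finish_job())"
```

```text
the job is handed in; nothing more can be done
None
```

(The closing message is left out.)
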